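# Gauge a spare mixer bush with a go/no-go plug gauge

### The arm

A 6-joint arm with a two-finger parallel gripper is mounted at the origin on a cart in front of the work surface, level with it; the furniture and walls round the work are solid. World frame = base frame: x ahead of the robot, y to its left, z up, the work surface at z = 0. Lengths are in m, angles in rad, forces in N, time in s.
With the tool pointing down it reaches from about 0.425 to 0.925 m from the base axis. Payload 12.5 kg.
Tool frame: the origin (TCP) lies at the very end of the fingers, on their centre line; the grasp point (between the pads) lies 19 mm behind it; z points along the fingers, y is the direction in which the jaws open and shut (so a half turn about z gives the same grasp; the last joint's range is limited). The gripper opens to 85 mm and grips with 20 to 120 N. Pads are 22 mm wide; open, the fingers measure 114 mm over their backs; the gripper's body (76 mm by 85 mm) begins 54 mm behind the grasp point. The pads swing forward as they close: fully open they stand 13 mm farther back than shut.
Start: joints at [1.094, 0.491, 1.559, -0, 1.092, -0.106], TCP at [0.226, 0.583, 0.231] pointing down, gripper open.
Joint ranges: [-3.1, 3.1], [-0.84, 2.19], [0.05, 2.79], [-1.13, 4.28], [0.06, 2.93], [-2.69, 2.69]. Speed limits (rad/s): [2.22, 2.22, 2.79, 3.14, 3.14, 3.14].

### API

Orientations are given as a rotation vector (axis times angle).
In Python, from plant import manip gives the robot as it stands.
- The arm moves only by the tool step_arm, never from a script. Its argument "commands" is a list of rows, each a list of 7 numbers: the shift along the tool's x, y, z in m, then the turn, a rotation vector about the tool's x, y, z in rad, then the opening, from 0 (shut) to 1 (fully open). In form: [[tx, ty, tz, wx, wy, wz, grip], ...]. A call has 1 to 12 rows; each row shifts and turns the pose as measured when the row begins, along the tool's axes as they then stand; what a row does not reach is not made up. A row lasts 1/8 s, in which the tool goes at most 62.5 mm and 10.7 degrees, less where a joint would pass 70% of its speed; a pose out of reach is approached as far as the arm can. A call with a gripper value outside its range is refused whole. The fingers move at their own pace and stop on an object; "newtons" is the grip in N (left out, the last holds). Time passes only in rows, so rows that do not move let the fingers close. It gives the time, the measured TCP pose, the force and the opening at its end, in the units of the state.
- manip.state(): the state, without advancing time (a new reading comes with each control period).
- manip.get_image(name): name is "side" or "top" or "wrist"; returns a dict with "pixels" (384x512x3 uint8, red, green, blue), "vfov" (degrees; the focal length in pixels is half the picture's height over the tangent of half this angle, whatever the lens; pixels are square), "cx", "cy" (the principal point, pixels), "R" (3x3) and "t" (3): a world point X has camera coordinates R X + t. Camera axes: x right, y down, z forward; pixel columns grow to the right and rows downward; lengths in m; the calibration is good to about 2 mm. A picture is of the moment at which its call begins. There is no depth.
- manip.finish_job(): hands the job in, once; it reports no verdict.
The state is a dict: "t": time; "qpos": joint angles; "dq": joint speeds; "joint_torque": joint torques, N m; "position": TCP position; "ee_rot": TCP orientation; "force": force on the tool from outside, world axes, zero at the start; "moment": the same for the moment, N m; "grip_width": finger opening in m.
Only numpy, scipy, OpenCV 4.12 (cv2) and the standard library are available. Lean on these libraries where they do the work, as an engineer would, in place of code of your own. Each camera call takes 0.05 s, during which the arm holds its last target. There are 200 camera calls.

### The job

Check the brass bush in the inspection block with the double-ended plug gauge: slide its green go end into the bore until the green collar sits fully home against the bush, draw it out, then press the red no-go end squarely and centrally against a mouth of the bore with a steady push of about 12 N for a second or two so that it is clear that it will not enter. Be gentle (never push the gauge with more than 30 N) and do not knock anything else on the bench. Finally lay the gauge back in its black cradle, properly seated in both saddles, either way round.

Things in the scene. Friction and masses are not known exactly. Their poses are not given: they have to be found in the camera images.
- gauge: double-ended plug gauge, about 0.25 kg, starts lying in the cradle. Origin: middle of the handle, on the axis; x points to the GO end. Hexagonal aluminium handle, 24 mm across flats, x -32 to 32 mm; two flats upright (facing +-y) for a grip from above. A 30 mm round collar, 5 mm thick, at each end: green x 32 to 37 (go), red x -37 to -32 (no-go)
- go_shoulder (a point): centre of the outer face of the green collar, which seats on the bush face; on the gauge at x = +37 mm. The go plug sticks out from here
- go_tip (a point): centre of the end face of the go plug, on the gauge at x = +65 mm. Go plug: steel, 19 mm diameter, 28 mm long, square-ended with no taper. Pushes on it can make the gauge tip in a light grip; grip firmly
- nogo_tip (a point): centre of the flat end face of the no-go plug, on the gauge at x = -51 mm. No-go plug: steel, 24 mm diameter, 14 mm long
- gauge_block: inspection block fixed to the bench; origin at the centre of its underside, x along the bore, z up. Dark base plate 84 x 84 x 8 mm; aluminium housing 26 mm long (x), 65 mm wide (y), top 76 mm above the bench, holding the brass bush. Both mouths of the bore (facing -x and +x) are free and either may be used for either end of the gauge
- bush_place (a point): middle of the housing, 45 mm above the block's origin, on the block (does not follow the bush). Brass bush 36 mm high, 34 mm wide, 30 mm long, faces at x = +-15 mm; straight through bore 20.5 mm, sharp mouths. The bush and its bore sit up to 5.5 mm to either side (y) of this point, unreported, new each time; about 4 N shoves it along y in that range and it stays; rigid along x and z
- cradle: black gauge cradle fixed to the bench; origin at the centre of its underside, x along the resting gauge. Base 110 x 66 x 8 mm; two V saddles 6 mm thick at x = +-25 mm (44 mm free between) take the lower flats of the handle, between the collars (4 mm play each way). Seated, the gauge's origin is 45 mm above the cradle's origin and its axis along x; either end may point to +x
- red_bottle: bystander: amber glass bottle with red cap, 40 mm across, 82 mm high; origin at its underside
- amber_bottle: bystander: amber glass bottle with black cap, 30 mm across, 66 mm high; origin at its underside
- label_tape: bystander: roll of white label tape lying flat, 60 mm across, 19 mm high; origin at its underside
- marker_pen: bystander: marker pen lying along its y, 118 mm long, 16 mm high; origin at its underside
- forceps: bystander: steel forceps lying along their y, 124 mm long, 10 mm high; origin at its underside

How it is judged:
By the outcome, as a careful person would: the job done as asked, in the order asked, and still so for the second after the job is handed in, with the robot touching nothing.
It also fails if it takes over 72 s, if anything falls off the work surface, if the arm or the gripper's body presses on something with over 40 N, if the wrist force passes 120 N, or if a joint passes its speed limit or range.

## Working session

There is one attempt and no reset: what is moved stays moved. The work goes in short steps, Python scripts to look and compute and a tool call to move; the robot and the scene stay as the last step left them, time stands still between calls to the robot, and variables do not carry over. Pictures are saved under pics/ and viewed, about 8 in all and at most 12, crops included, and the job is handed in when it is done.

Besides the shell and the picture viewer there is one more tool, called after ">>>" as name(argument=value, ...) on one line, values as JSON. step_arm: Moves the arm, as the interface text tells. Its arguments: {"type":"object","properties":{"commands":{"type":"array"},"newtons":{"type":"number"}},"required":["commands"]}

```bash
ls; mkdir -p pics
python3 - <<'E'
from plant import manip
import cv2,numpy as np,pickle
s=manip.state();print(s)
d={}
for n in("top","side","wrist"):
    i=manip.get_image(n);d[n]=i
    cv2.imwrite(f"pics/{n}0.png",i["pixels"][:,:,::-1]);print(n,i["vfov"],i["cx"],i["cy"],np.round(i["R"],4).tolist(),np.round(i["t"],4))
a=np.vstack([d["top"]["pixels"],]);
pickle.dump(d,open("d0.pkl","wb"))
E
```

```text
pics
{'t': 0.0, 'qpos': array([ 1.09440780e+00,  4.91545769e-01,  1.55947251e+00,  1.82143353e-05,
        1.09167503e+00, -1.05591691e-01]), 'dq': array([-3.21700323e-04, -8.71257126e-04, -4.74141325e-04, -1.54199068e-03,
       -2.63903284e-06,  4.03990162e-04]), 'joint_torque': array([ 2.59349754e-04, -6.18441153e+01, -2.61596131e+01, -9.76175215e-06,
        4.05192812e-03, -5.40924054e-05]), 'position': array([0.2263378 , 0.58233011, 0.23072836]), 'ee_rot': array([-5.79067177e-01, -3.08742638e+00,  1.64875840e-03]), 'force': array([-0.03297521,  0.04561392,  1.49342958]), 'moment': array([-0.04835228, -0.04427344,  0.0188873 ]), 'grip_width': 0.08576767943911867}
top 46.87780079535311 260.82500403878146 188.02579560001578 [[-0.0018, -0.9999, -0.0123], [-0.9875, 0.0037, -0.1575], [0.1576, 0.0118, -0.9874]] [0.3478 0.5287 0.9567]
side 46.25839852984842 246.54779576413267 192.28719065676273 [[0.9907, -0.1353, -0.013], [-0.0735, -0.4527, -0.8886], [0.1144, 0.8813, -0.4584]] [-0.498   0.2442  0.6538]
wrist 68.82999858076238 257.1343384031284 191.6057601792403 [[0.3627, 0.9319, -0.0016], [0.8942, -0.3475, 0.2822], [0.2625, -0.1038, -0.9593]] [-0.625  -0.0369  0.3785]
```

View pics/top0.png

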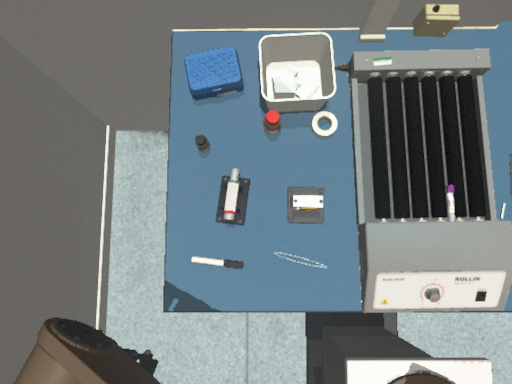

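View pics/side0.png

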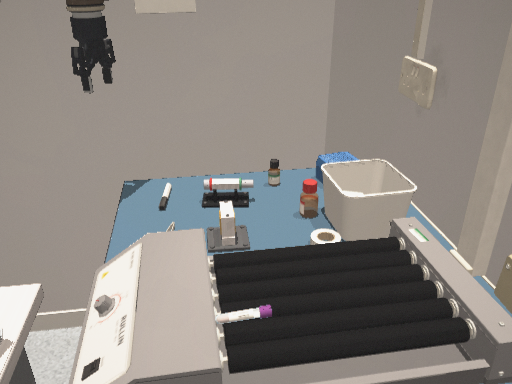

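```bash
cat > h.py <<'E'
import numpy as np,cv2
from scipy.spatial.transform import Rotation as Ro
from plant import manip
def f(i): return i["pixels"].shape[0]/2/np.tan(np.radians(i["vfov"]/2))
def cam(i): return -i["R"].T@i["t"]
def ray(i,u,v):
    d=i["R"].T@np.array([(u-i["cx"])/f(i),(v-i["cy"])/f(i),1]);return cam(i),d
def onz(i,u,v,z):
    c,d=ray(i,u,v);return c+d*(z-c[2])/d[2]
def proj(i,X):
    p=i["R"]@np.asarray(X)+i["t"];return f(i)*p[:2]/p[2]+[i["cx"],i["cy"]]
def tri(i,p,j,q):
    a,d=ray(i,*p);b,e=ray(j,*q)
    s=np.linalg.lstsq(np.c_[d,-e],b-a,rcond=None)[0];return (a+s[0]*d+b+s[1]*e)/2,np.linalg.norm(a+s[0]*d-b-s[1]*e)
def delta(pos,yaw):
    "tool-frame move to pos with tool down, tool x at yaw"
    s=manip.state();R=Ro.from_rotvec(s["ee_rot"])
    T=Ro.from_matrix(np.array([[np.cos(yaw),np.sin(yaw),0],[np.sin(yaw),-np.cos(yaw),0],[0,0,-1]]))
    return R.inv().apply(np.asarray(pos)-s["position"]),(R.inv()*T).as_rotvec()
def shot(n,name):
    i=manip.get_image(n);cv2.imwrite(f"pics/{name}.png",i["pixels"][:,:,::-1]);return i
def blobs(m,amin=15):
    n,l,s,c=cv2.connectedComponentsWithStats(m.astype(np.uint8));return [(s[k,4],c[k].round(1),s[k,:4].tolist()) for k in range(1,n) if s[k,4]>=amin]
E
python3 - <<'E'
from h import *
import pickle
d=pickle.load(open("d0.pkl","rb"));
t=d["top"];w=d["wrist"];s=manip.state();R=Ro.from_rotvec(s["ee_rot"])
print("wristcam in tool",R.inv().apply(cam(w)-s["position"]), "axes(cols)",(R.as_matrix().T@w["R"].T).round(3).tolist())
P=cv2.resize(t["pixels"][100:280,170:350],None,fx=4,fy=4,interpolation=cv2.INTER_CUBIC)
cv2.imwrite("pics/topc.png",P[:,:,::-1][:600])
hsv=cv2.cvtColor(t["pixels"],cv2.COLOR_RGB2HSV)
roi=np.zeros((384,512),bool);roi[100:280,170:350]=1
H,S,V=cv2.split(hsv)
for n,m in(("green",(H>40)&(H<85)&(S>90)&(V>50)),("red",((H<8)|(H>172))&(S>130)&(V>60)),("dark",(V<45)),("white",(V>150)&(S<60))):
    for a,c,b in blobs(m&roi): print(n,a,c,b,onz(t,*c,0.045).round(3),onz(t,*c,0.008).round(3))
E
```

```text
wristcam in tool [ 0.07121012  0.00065976 -0.14172085] axes(cols) [[-0.0, -0.959, -0.282], [1.0, -0.0, -0.001], [0.001, -0.282, 0.959]]
red 146 [272.3 116.1] [266, 110, 14, 13] [0.698 0.319 0.045] [0.71  0.319 0.008]
red 24 [229.  211.7] [223, 211, 13, 3] [0.476 0.418 0.045] [0.48  0.421 0.008]
white 51 [281.6 100.3] [267, 100, 35, 2] [0.736 0.298 0.045] [0.75  0.296 0.008]
white 386 [324.3 123.1] [312, 111, 26, 25] [0.681 0.2   0.045] [0.692 0.195 0.008]
white 85 [234.2 173.7] [231, 168, 8, 13] [0.563 0.407 0.045] [0.57  0.409 0.008]
white 324 [231.2 196.1] [224, 182, 15, 30] [0.511 0.413 0.045] [0.517 0.416 0.008]
white 381 [308.  200.8] [293, 195, 31, 15] [0.5   0.24  0.045] [0.505 0.237 0.008]
white 50 [228.5 215.9] [225, 213, 9, 7] [0.467 0.419 0.045] [0.47  0.422 0.008]
white 66 [286.2 257.2] [273, 252, 31, 12] [0.375 0.291 0.045] [0.375 0.289 0.008]
white 86 [306.9 259.8] [284, 253, 43, 15] [0.369 0.245 0.045] [0.369 0.242 0.008]
white 229 [207.1 260.5] [191, 256, 33, 10] [0.368 0.465 0.045] [0.368 0.47  0.008]
white 17 [313.5 265.2] [309, 264, 10, 3] [0.358 0.231 0.045] [0.357 0.227 0.008]
```

View pics/topc.png

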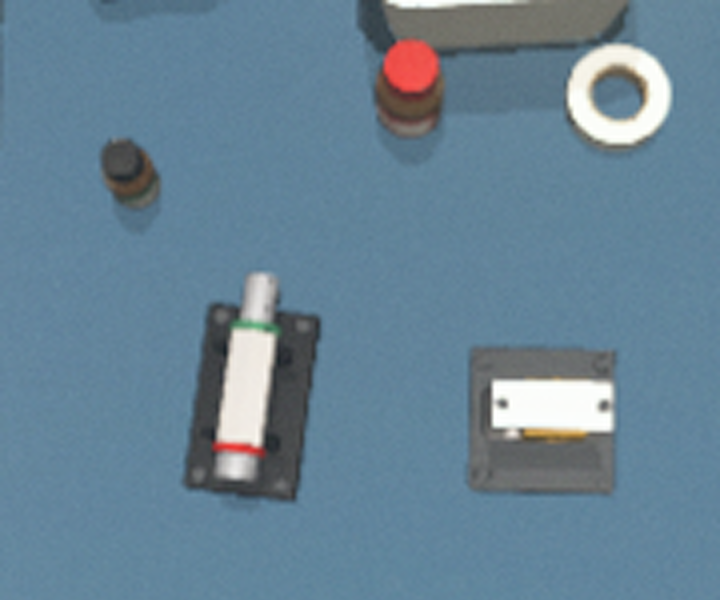

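```bash
python3 -c "
from h import *
print(*delta([.50,.414,.20],np.pi-.13))"
```

```text
[-0.31604349 -0.05777752  0.03088415] [-8.10357117e-04 -1.72558680e-04 -2.40776190e-01]
```

>>> step_arm(commands=[[-0.045, -0.008, 0.004, 0, 0, 0, 1], [-0.045, -0.008, 0.004, 0, 0, 0, 1], [-0.045, -0.008, 0.004, 0, 0, 0, 1], [-0.045, -0.008, 0.004, 0, 0, 0, 1], [-0.045, -0.008, 0.004, 0, 0, 0, 1], [-0.045, -0.008, 0.004, 0, 0, 0, 1], [-0.045, -0.008, 0.006, 0, 0, 0, 1], [0, 0, 0, 0, 0, -0.12, 1], [0, 0, 0, 0, 0, -0.12, 1], [0, 0, 0, 0, 0, 0, 1]])

```text
t: 1.4
position: [0.5081, 0.4099, 0.1968]
ee_rot: [-0.195, -3.132, 0.006]
force: [0.3, -0.7, 0.1]
grip_width: 0.0855
```

Run:
```python
from h import *
import pickle
i=shot("wrist","w1");pickle.dump(i,open("w1.pkl","wb"))
print(*delta([.50,.414,.20],np.pi-.13))
hsv=cv2.cvtColor(i["pixels"],cv2.COLOR_RGB2HSV);H,S,V=cv2.split(hsv)
for n,m in(("green",(H>40)&(H<85)&(S>90)&(V>50)),("red",((H<8)|(H>172))&(S>130)&(V>60))):
    for a,c,b in blobs(m): print(n,a,c,b,onz(i,*c,0.05).round(4))
```

```text
[ 0.00839957  0.00294637 -0.00316231] [-0.00371491 -0.00350773  0.00404489]
green 15 [258.7 212.9] [255, 212, 9, 3] [0.5456 0.4067 0.05  ]
red 141 [262.2 148.3] [248, 145, 29, 7] [0.4759 0.419  0.05  ]
red 69 [209.4 307.7] [195, 305, 27, 11] [0.6605 0.3318 0.05  ]
red 116 [198.2 327.7] [191, 322, 15, 13] [0.688  0.3128 0.05  ]
```

View pics/w1.png

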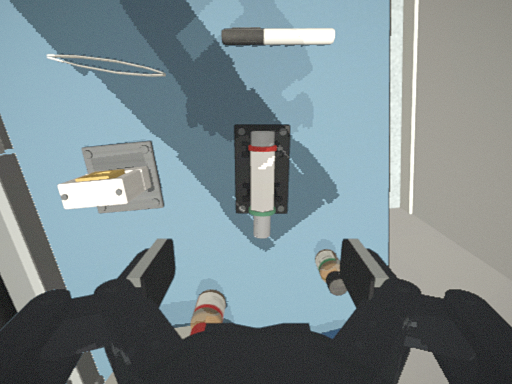

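Run:
```python
from h import *
import pickle
i=pickle.load(open("w1.pkl","rb"))
hsv=cv2.cvtColor(i["pixels"],cv2.COLOR_RGB2HSV);H,S,V=cv2.split(hsv)
print("row177",V[177,228:298:2],"col262",V[120:245:2,262])
# cradle: dark & unsaturated
m=np.zeros(V.shape,np.uint8);m[118:222,226:300]=((S<90)|(V<60))[118:222,226:300]
c=max(cv2.findContours(m,0,2)[0],key=cv2.contourArea);r=cv2.minAreaRect(c)
q=np.array([onz(i,*p,.008) for p in cv2.boxPoints(r)]);print("cradle",r,q.round(4).tolist(),q.mean(0).round(4))
print([ (np.linalg.norm(q[k]-q[k-1]).round(4),np.degrees(np.arctan2(*(q[k]-q[k-1])[[1,0]])).round(1)) for k in range(4)])
g=np.zeros(V.shape,np.uint8);g[128:240,240:285]=((V>120)&(S<70))[128:240,240:285]
L=[]
for v in list(range(156,206)):
    u=np.flatnonzero(g[v])
    if len(u)>5:
        a=onz(i,u.min()-.0,v,.045);b=onz(i,u.max()+1,v,.045);L.append((*((a+b)/2)[:2],np.linalg.norm(a-b)))
L=np.array(L);k=np.polyfit(L[:,0],L[:,1],1);print("handle width",np.median(L[:,2]),"slope deg",np.degrees(np.arctan(k[0])),"y at .51",np.polyval(k,.51), L[::12].round(4).tolist())
P=cv2.resize(i["pixels"][115:245,50:300],None,fx=3.2,fy=3.2,interpolation=cv2.INTER_CUBIC);cv2.imwrite("pics/w1c.png",P[:,:,::-1])
```

```text
row177 [136 135 134 123  55  52  55  61  64  59  54 107 210 206 206 207 207 207
 207 207 205 208 210 105  55  60  57  56  56  63  76 141 138 136 135] col262 [105 104  68  42  47  53 142 142 144 145 143 144 145 137 160 160 200 210
 209 207 208 205 219 255 255 205 207 208 205 205 204 205 206 204 208 202
 205 205 204 203 205 204 205 204 205 210 150 158 168 183 180 184 181 186
 182 181 183 180 184 147 134 135 135]
cradle ((262.5, 169.5), (103.0, 73.0), 90.0) [[0.442, 0.3819, 0.008], [0.4524, 0.4646, 0.008], [0.5783, 0.4541, 0.008], [0.5669, 0.3623, 0.008]] [0.5099 0.4158 0.008 ]
[(np.float64(0.1265), np.float64(171.1)), (np.float64(0.0834), np.float64(82.9)), (np.float64(0.1263), np.float64(-4.8)), (np.float64(0.0925), np.float64(-97.1))]
handle width 0.02515266597548632 slope deg -6.9565422658201355 y at .51 0.4152798713183814 [[0.4846, 0.4183, 0.0263], [0.4974, 0.4173, 0.0256], [0.5104, 0.4152, 0.0248], [0.5238, 0.4136, 0.0251], [0.5375, 0.4119, 0.0254]]
```

View pics/w1c.png

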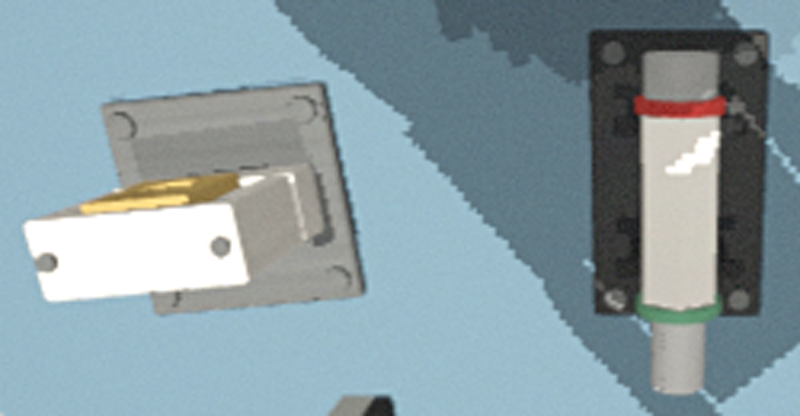

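Run:
```python
from h import *
import pickle
i=pickle.load(open("w1.pkl","rb"))
C=lambda u,v,z:onz(i,u/3.2+50-.35,v/3.2+115-.35,z)
print("cam",cam(i))
print("gotip",C(678,394,.0545),"nogo",C(681,50,.057),C(681,50,.045),"redcollar inner/top",C(681,116,.060),"green", C(680,304,.060))
for n,q in(("cradle",[(590,32),(770,32),(760,315),(596,313)]),("block",[(104,102),(325,82),(365,292),(158,315)])):
    q=np.array([C(*p,.008) for p in q]);print(n,q.mean(0).round(4),[(np.linalg.norm(q[k]-q[k-1]).round(4),np.degrees(np.arctan2(*(q[k]-q[k-1])[[1,0]])).round(1)) for k in range(4)])
q=np.array([C(*p,.076) for p in [(25,222),(230,205),(248,283),(48,300)]]);print("top",q.mean(0).round(4),[(np.linalg.norm(q[k]-q[k-1]).round(4),np.degrees(np.arctan2(*(q[k]-q[k-1])[[1,0]])).round(1)) for k in range(4)])
print(delta([.509,.4153,.10],np.pi-np.radians(7)))
```

```text
cam [0.43818651 0.41976022 0.33880116]
gotip [0.57342497 0.40640616 0.0545    ] nogo [0.45746053 0.42135437 0.057     ] [0.45828128 0.42142225 0.045     ] redcollar inner/top [0.47718273 0.41894271 0.06      ] green [0.53866014 0.41122272 0.06      ]
cradle [0.508  0.4152 0.008 ] [(np.float64(0.1075), np.float64(172.8)), (np.float64(0.0646), np.float64(82.9)), (np.float64(0.1082), np.float64(-7.3)), (np.float64(0.0644), np.float64(-97.8))]
block [0.4958 0.2483 0.008 ] [(np.float64(0.0837), np.float64(177.5)), (np.float64(0.0826), np.float64(87.9)), (np.float64(0.0814), np.float64(-2.2)), (np.float64(0.0831), np.float64(-90.5))]
top [0.496  0.2486 0.076 ] [(np.float64(0.0252), np.float64(177.8)), (np.float64(0.0634), np.float64(87.7)), (np.float64(0.0249), np.float64(-2.0)), (np.float64(0.0634), np.float64(-92.0))]
(array([-0.00071728,  0.00573738,  0.09679659]), array([-0.00370115, -0.00352224, -0.00378204]))
```

>>> step_arm(commands=[[-0.0007, 0.0057, 0.03, -0.0037, -0.0035, -0.0038, 1], [0, 0, 0.035, 0, 0, 0, 1], [0, 0, 0.03, 0, 0, 0, 1], [0, 0, 0.01, 0, 0, 0, 1], [0, 0, 0, 0, 0, 0, 1]])

```text
t: 2.08
position: [0.509, 0.4171, 0.0904]
ee_rot: [0.208, 3.133, 0.003]
force: [0.1, -0.9, 0.8]
grip_width: 0.0854
```

Run:
```python
from h import *
import pickle
i=shot("wrist","w2");pickle.dump(i,open("w2.pkl","wb"))
print(delta([.5085,.4153,.026],np.pi-np.radians(7.1)))
hsv=cv2.cvtColor(i["pixels"],cv2.COLOR_RGB2HSV);H,S,V=cv2.split(hsv)
print("cam",cam(i))
for n,m in(("green",(H>40)&(H<85)&(S>90)&(V>50)),("red",((H<8)|(H>172))&(S>130)&(V>60))):
    for a,c,b in blobs(m): print(n,a,c,b,onz(i,*c,0.055).round(4))
g=((V>150)&(S<60))
L=[]
for v in range(100,300,8):
    u=np.flatnonzero(g[v,180:340])+180
    if len(u)>20:
        a=onz(i,u.min(),v,.045);b=onz(i,u.max()+1,v,.045);L.append((v,*((a+b)/2)[:2].round(4),np.linalg.norm(a-b).round(4)))
print(*L,sep="\n")
```

```text
(array([ 0.00065289, -0.00210902,  0.06494498]), array([ 0.00233213,  0.00259453, -0.00849277]))
cam [0.43837577 0.42679624 0.2320779 ]
green 43 [340.6 324.7] [336, 319, 12, 15] [0.6045 0.4694 0.055 ]
red 364 [252.8 169.2] [231, 162, 45, 13] [0.4751 0.4193 0.055 ]
(100, np.float64(0.4372), np.float64(0.4575), np.float64(0.0438))
(108, np.float64(0.4424), np.float64(0.4593), np.float64(0.041))
(116, np.float64(0.4477), np.float64(0.4618), np.float64(0.0355))
(124, np.float64(0.4531), np.float64(0.4643), np.float64(0.0299))
(148, np.float64(0.4659), np.float64(0.443), np.float64(0.0659))
(156, np.float64(0.4714), np.float64(0.4438), np.float64(0.0691))
(164, np.float64(0.4769), np.float64(0.4436), np.float64(0.069))
(180, np.float64(0.4863), np.float64(0.4295), np.float64(0.0481))
(188, np.float64(0.4923), np.float64(0.4313), np.float64(0.0534))
(196, np.float64(0.4962), np.float64(0.4167), np.float64(0.0245))
(204, np.float64(0.502), np.float64(0.4159), np.float64(0.0247))
(212, np.float64(0.508), np.float64(0.4151), np.float64(0.0249))
(220, np.float64(0.5114), np.float64(0.3943), np.float64(0.0653))
(228, np.float64(0.5175), np.float64(0.3933), np.float64(0.0659))
(236, np.float64(0.5271), np.float64(0.4173), np.float64(0.1169))
(244, np.float64(0.5335), np.float64(0.4164), np.float64(0.1179))
(252, np.float64(0.5401), np.float64(0.4156), np.float64(0.119))
(260, np.float64(0.5466), np.float64(0.4143), np.float64(0.1193))
(268, np.float64(0.5534), np.float64(0.4135), np.float64(0.1204))
(276, np.float64(0.5603), np.float64(0.4129), np.float64(0.1223))
(284, np.float64(0.5673), np.float64(0.412), np.float64(0.1235))
(292, np.float64(0.574), np.float64(0.4072), np.float64(0.1168))
```

View pics/w2.png

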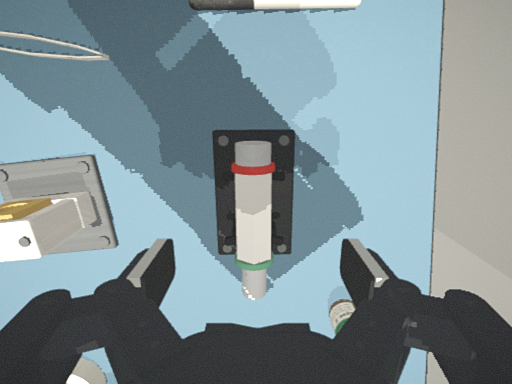

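>>> step_arm(commands=[[0.0006, -0.0021, 0.025, 0.0023, 0.0026, -0.0085, 1], [0, 0, 0.025, 0, 0, 0, 1], [0, 0, 0.012, 0, 0, 0, 1], [0, 0, 0, 0, 0, 0, 1]])

```text
t: 2.62
position: [0.5108, 0.4171, 0.0332]
ee_rot: [0.196, 3.129, 0.008]
force: [-0.3, -1.2, 0.7]
grip_width: 0.0854
```

```bash
python3 -c "
from h import *
print(*delta([.5085,.4152,.026],np.pi-np.radians(7.1)))"
```

```text
[ 0.00213645 -0.00218959  0.00722369] [ 0.00570785  0.00658109 -0.00131901]
```

>>> step_arm(commands=[[0.002, -0.002, 0.005, 0.0057, 0.0066, -0.001, 1], [0, 0, 0.002, 0, 0, 0, 1], [0, 0, 0, 0, 0, 0, 1]])

```text
t: 3.0
position: [0.5094, 0.4159, 0.0282]
ee_rot: [0.195, 3.133, 0.002]
force: [-0.1, -0.5, -0.6]
grip_width: 0.0855
```

```bash
python3 -c "
from h import *
print(*delta([.5085,.4152,.026],np.pi-np.radians(7.1)))"
```

```text
[ 0.00077517 -0.0007588   0.00221582] [ 0.00171243  0.0019911  -0.0004245 ]
```

>>> step_arm(commands=[[0.001, -0.001, 0.003, 0.002, 0.002, -0.0005, 1], [0, 0, 0.0005, 0, 0, 0, 1], [0, 0, 0, 0, 0, 0, 0.5], [0, 0, 0, 0, 0, 0, 0.35], [0, 0, 0, 0, 0, 0, 0.3], [0, 0, 0, 0, 0, 0, 0.3]], newtons=30)

```text
t: 3.75
position: [0.5083, 0.4151, 0.0249]
ee_rot: [0.194, 3.135, -0.0]
force: [0.6, 0.5, -0.3]
grip_width: 0.0253
```

```bash
python3 -c "
from h import *
print(*delta([.5085,.4152,.026],np.pi-np.radians(7.1)));i=shot('wrist','w3')"
```

```text
[-0.00015768  0.00014926 -0.00109304] [-7.28884237e-06  2.97792428e-04  1.04376941e-04]
```

>>> step_arm(commands=[[0, 0, -0.001, 0, 0, 0, 0.3], [0, 0, 0, 0, 0, 0, 0.2], [0, 0, 0, 0, 0, 0, 0.1], [0, 0, 0, 0, 0, 0, 0.0], [0, 0, 0, 0, 0, 0, 0.0], [0, 0, 0, 0, 0, 0, 0.0]], newtons=90)

```text
t: 4.55
position: [0.5082, 0.4146, 0.0264]
ee_rot: [-0.194, -3.136, 0.001]
force: [-0.9, -0.8, 0.6]
grip_width: 0.0228
```

```bash
python3 -c "
from h import *
print(manip.state());i=shot('wrist','w3')"
```

```text
{'t': 4.55, 'qpos': array([ 5.83887141e-01,  7.74235291e-01,  1.63595814e+00, -7.68500121e-04,
        7.31827089e-01, -8.62440803e-01]), 'dq': array([-0.00044407,  0.00051211, -0.00017343, -0.00102938, -0.00101071,
        0.00039621]), 'joint_torque': array([ 4.29663062e-01, -7.06563020e+01, -1.86576819e+01,  1.05670381e-01,
       -2.07657111e-01, -1.74490287e-02]), 'position': array([0.50822339, 0.4146315 , 0.02636631]), 'ee_rot': array([-1.94489762e-01, -3.13553390e+00,  1.04855702e-03]), 'force': array([-0.86485191, -0.77512141,  0.6030821 ]), 'moment': array([-0.17608634,  0.02578688, -0.0173224 ]), 'grip_width': 0.022785958672515982}
```

View pics/w3.png

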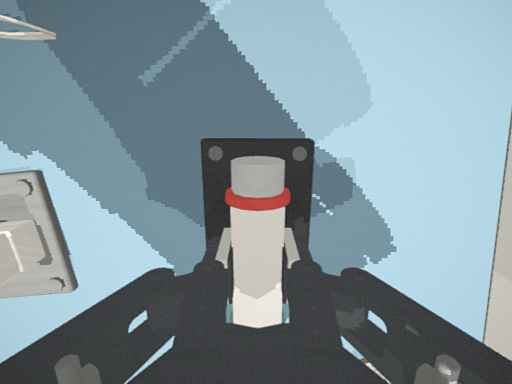

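>>> step_arm(commands=[[0, 0, -0.015, 0, 0, 0, 0], [0, 0, -0.025, 0, 0, 0, 0], [0, 0, -0.03, 0, 0, 0, 0], [0, 0, -0.013, 0, 0, 0, 0], [0, 0, 0, 0, 0, 0, 0]])

```text
t: 5.22
position: [0.508, 0.4149, 0.1133]
ee_rot: [-0.194, -3.135, 0.001]
force: [-0.3, -0.1, -2.3]
grip_width: 0.0219
```

```bash
python3 -c "
from h import *
print(manip.state()['force'],*delta([.442,.378,.108],np.pi-np.radians(2)))"
```

```text
[-0.31827669 -0.10804496 -2.34184087] [ 0.06089417 -0.04472202  0.00539716] [-0.0005475  -0.00040185 -0.08885138]
```

>>> step_arm(commands=[[0.02, -0.015, 0.002, 0, 0, -0.045, 0], [0.02, -0.015, 0.002, 0, 0, -0.044, 0], [0.021, -0.015, 0.001, 0, 0, 0, 0], [0, 0, 0, 0, 0, 0, 0], [0, 0, 0, 0, 0, 0, 0]])

```text
t: 5.85
position: [0.4408, 0.3729, 0.1041]
ee_rot: [-0.05, -3.136, 0.005]
force: [-0.5, -0.7, -2.7]
grip_width: 0.0228
```

Run:
```python
from h import *
import pickle
i=shot("wrist","w4");pickle.dump(i,open("w4.pkl","wb"))
s=manip.state();print(s["position"],s["ee_rot"],s["force"],s["grip_width"],cam(i))
B=np.array([.496,.2485]);yw=np.radians(-2);ex=np.array([np.cos(yw),np.sin(yw)]);ey=np.array([-ex[1],ex[0]])
u,v=proj(i,[*(B-.015*ex),.045]).round().astype(int);print(u,v)
y0,x0=max(v-75,0),max(u-60,0)
p=i["pixels"][y0:y0+150,x0:x0+120]
a=cv2.resize(p,None,fx=4,fy=4,interpolation=cv2.INTER_CUBIC)
b=cv2.resize(i["pixels"][140:320,190:320],(300,600*180//180*1),interpolation=cv2.INTER_CUBIC)[:600]
b=cv2.resize(i["pixels"][140:340,200:310],(310,564))
b=cv2.copyMakeBorder(b,0,a.shape[0]-564,0,0,0)
print(x0,y0);cv2.imwrite("pics/w4c.png",np.hstack([a,b])[:,:,::-1])
```

```text
[0.44069921 0.37285164 0.10400909] [-0.05013227 -3.13609633  0.00565756] [-0.14089751 -0.52537333 -1.51160298] 0.02287649045870841 [0.37053195 0.37614028 0.24620793]
105 259
45 184
```

View pics/w4c.png

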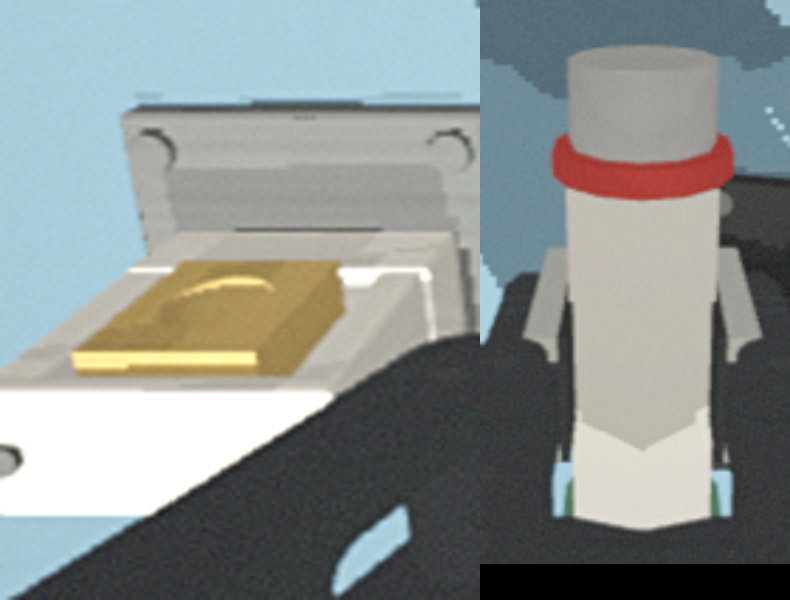

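Run:
```python
from h import *
import pickle
i=pickle.load(open("w4.pkl","rb"))
B=np.array([.496,.2485]);yw=np.radians(-2);ex=np.array([np.cos(yw),np.sin(yw),0]);ey=np.array([-ex[1],ex[0],0])
def onface(u,v,xf=-.015):
    c,d=ray(i,u,v);c=c-[*B,0];s=(xf-c@ex)/(d@ex);p=c+s*d;return (p@ey*1e3).round(2),(p[2]*1e3).round(2)
for p in [(72,352),(258,352),(340,262),(178,262)]: print(p,onface(p[0]/4+45-.4,p[1]/4+184-.4))
# base rear-left corners & housing on known planes to recheck block pose
for p,z in [((122,112),.008)]:
    X=onz(i,p[0]/4+44.6,p[1]/4+183.6,z)-[*B,0];print("base corner",X@ex,X@ey)
for p,z in [((332,392),.076)]:
    X=onz(i,p[0]/4+44.6,p[1]/4+183.6,z)-[*B,0];print("housing top near corner",X@ex,X@ey)
# gauge nogo plug and handle axis lateral, tool frame
s=manip.state();R=Ro.from_rotvec(s["ee_rot"])
for v in (172,178,184,205,215,225,235):
    r=i["pixels"][v].astype(int);V=r.max(1);sat=V-r.min(1);ok=(V>110)&(sat<30)
    u=257
    a=u
    while ok[a-1]:a-=1
    b=u
    while ok[b+1]:b+=1
    h=s["position"][2]+.019+(.0 if v>195 else 0)
    A=R.inv().apply(onz(i,a-.0,v,h)-s["position"]);Bq=R.inv().apply(onz(i,b+1,v,h)-s["position"]);print(v,a,b,((A+Bq)/2*1e3).round(2),(np.linalg.norm(A-Bq)*1e3).round(2))
```

```text
(72, 352) (np.float64(-21.31), np.float64(63.94))
(258, 352) (np.float64(13.03), np.float64(63.65))
(340, 262) (np.float64(12.71), np.float64(28.53))
(178, 262) (np.float64(-22.05), np.float64(28.85))
base corner -0.041543899251008216 -0.042531209714485665
housing top near corner -0.01490834068901961 0.03229040307855961
172 230 284 [ 43.9    0.6  -18.78] 24.67
178 231 284 [ 41.13   0.83 -18.8 ] 24.37
184 231 284 [ 38.34   0.83 -18.81] 24.52
205 257 257 [ 28.27   0.6  -18.86] 0.46
215 230 287 [ 23.33   1.3  -18.89] 27.19
225 230 284 [ 18.27   0.6  -18.91] 26.06
235 221 292 [ 13.11   0.36 -18.94] 34.49
```

```bash
python3 -c "
from h import *
print(*delta([.400,.2465,.10],np.pi-np.radians(2)))"
```

```text
[ 0.03661802 -0.12757195  0.00466399] [-0.00369585 -0.00502682  0.00293817]
```

>>> step_arm(commands=[[0.012, -0.03, 0.001, -0.0037, -0.005, 0.003, 0], [0.012, -0.03, 0.001, 0, 0, 0, 0], [0.012, -0.03, 0.001, 0, 0, 0, 0], [0.0, -0.03, 0.001, 0, 0, 0, 0], [0, -0.006, 0, 0, 0, 0, 0], [0, 0, 0, 0, 0, 0, 0]])

```text
t: 6.65
position: [0.4028, 0.247, 0.0988]
ee_rot: [0.055, 3.139, 0.002]
force: [0.4, 0.3, -1.8]
grip_width: 0.0223
```

```bash
python3 -c "
from h import *
print(*delta([.408,.2463,.0264],np.pi-np.radians(2)))"
```

```text
[-0.00509829 -0.00059682  0.07239874] [ 0.00150404  0.00229362 -0.00030893]
```

>>> step_arm(commands=[[0, 0, 0.02, 0.0015, 0.002, 0, 0], [0, -0.0006, 0.025, 0, 0, 0, 0], [0, 0, 0.018, 0, 0, 0, 0], [0, 0, 0.006, 0, 0, 0, 0], [0, 0, 0.002, 0, 0, 0, 0], [0, 0, 0, 0, 0, 0, 0]])

```text
t: 7.4
position: [0.4062, 0.2514, 0.0264]
ee_rot: [0.051, 3.136, 0.004]
force: [0.5, -0.2, -2.1]
grip_width: 0.0223
```

Run:
```python
from h import *
print(manip.state()["force"],*delta([.408,.2463,.0264],np.pi-np.radians(2)))
i=shot("side","s1");t=shot("top","t1")
u,v=proj(i,[.45,.247,.045]).astype(int);a=cv2.resize(i["pixels"][v-40:v+40,u-50:u+50],None,fx=4,fy=4,interpolation=cv2.INTER_CUBIC)
u,v=proj(t,[.46,.247,.045]).astype(int);b=cv2.resize(t["pixels"][v-40:v+40,u-40:u+40],None,fx=4,fy=4,interpolation=cv2.INTER_CUBIC)
cv2.imwrite("pics/st1.png",np.hstack([a,b])[:,:,::-1])
```

```text
[ 0.54627448 -0.19323954 -2.14912196] [-1.94762827e-03 -5.00190302e-03 -3.85320440e-05] [0.00271982 0.00541517 0.00229259]
```

View pics/st1.png

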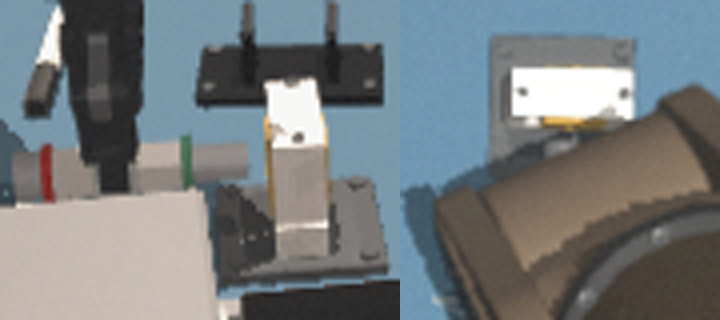

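>>> step_arm(commands=[[0, -0.005, 0, 0.0027, 0.0054, 0.0023, 0], [0, 0, 0, 0, 0, 0, 0]])

```text
t: 7.75
position: [0.4063, 0.246, 0.0273]
ee_rot: [0.055, 3.14, 0.001]
force: [-0.5, -0.3, -2.5]
grip_width: 0.0223
```

Run:
```python
from h import *
print(manip.state()["force"],*delta([.408,.2463,.0264],np.pi-np.radians(2)))
```

```text
[-0.5192064  -0.301318   -2.48974575] [-0.00164134  0.00038646  0.00087119] [ 0.00052198  0.00107661 -0.00043619]
```

>>> step_arm(commands=[[-0.003, 0.0004, 0.0009, 0.0005, 0.001, -0.0004, 0], [-0.003, 0, 0, 0, 0, 0, 0], [0, 0, 0, 0, 0, 0, 0]])

```text
t: 8.12
position: [0.4131, 0.2461, 0.0265]
ee_rot: [0.055, 3.141, 0.0]
force: [0.1, 0.6, -2.2]
grip_width: 0.0224
```

```bash
cat > chk.py <<'E'
from h import *
import sys
L=lambda bx:np.array([.496+bx*np.cos(np.radians(-2))-.0002, .2485-.0053+bx*np.sin(np.radians(-2)),.0264])
s=manip.state();bx=s["position"][0]-.496+.0002
print("bx",bx.round(4),"F",s["force"].round(1),"M",s["moment"].round(2),"grip",s["grip_width"].round(4),*[x.round(4) for x in delta(L(bx),np.pi-np.radians(2))])
E
python3 chk.py
```

```text
Traceback (most recent call last):
  File "chk.py", line 5, in <module>
    print("bx",bx.round(4),"F",s["force"].round(1),"M",s["moment"].round(2),"grip",s["grip_width"].round(4),*[x.round(4) for x in delta(L(bx),np.pi-np.radians(2))])
                                                                                   ^^^^^^^^^^^^^^^^^^^^^
AttributeError: 'float' object has no attribute 'round'
```

>>> step_arm(commands=[[-0.0015, 0, 0, 0, 0, 0, 0], [-0.0015, 0, 0, 0, 0, 0, 0], [-0.001, 0, 0, 0, 0, 0, 0], [-0.001, 0, 0, 0, 0, 0, 0]])

```text
t: 8.62
position: [0.4183, 0.2459, 0.0264]
ee_rot: [0.055, 3.141, 0.0]
force: [-0.7, 0.4, -2.6]
grip_width: 0.0225
```

```bash
sed -i 's/s\["grip_width"\].round(4)/s["grip_width"]/' chk.py; python3 chk.py
```

```text
bx -0.0775 F [-0.7  0.4 -2.6] M [-0.03  0.06 -0.02] grip 0.022463839648124616 [-0. -0.  0.] [ 0.0001  0.0003 -0.0002]
```

>>> step_arm(commands=[[-0.001, 0, 0, 0, 0, 0, 0], [-0.001, 0, 0, 0, 0, 0, 0], [-0.001, 0, 0, 0, 0, 0, 0], [-0.001, 0, 0, 0, 0, 0, 0]])

```text
t: 9.12
position: [0.4225, 0.2458, 0.0265]
ee_rot: [0.055, 3.141, 0.0]
force: [-0.6, -0.4, -2.6]
grip_width: 0.0224
```

```bash
python3 chk.py
```

```text
bx -0.0733 F [-0.6 -0.4 -2.6] M [-0.06  0.02  0.03] grip 0.022441898101622414 [-0.     -0.      0.0001] [ 0.0001  0.0002 -0.0001]
```

>>> step_arm(commands=[[-0.0015, 0, 0, 0, 0, 0, 0], [-0.0015, 0, 0, 0, 0, 0, 0], [-0.0015, 0, 0, 0, 0, 0, 0], [-0.0015, 0, 0, 0, 0, 0, 0]])

```text
t: 9.62
position: [0.4289, 0.2456, 0.0265]
ee_rot: [0.055, 3.141, 0.0]
force: [-0.3, 0.3, -2.8]
grip_width: 0.0226
```

```bash
python3 chk.py
```

```text
bx -0.0669 F [-0.3  0.3 -2.8] M [-0.03 -0.05 -0.02] grip 0.022560631880276526 [-0.     -0.0001  0.0001] [ 0.0001  0.0003 -0.0001]
```

>>> step_arm(commands=[[-0.002, 0, 0, 0, 0, 0, 0], [-0.002, 0, 0, 0, 0, 0, 0], [-0.002, 0, 0, 0, 0, 0, 0], [-0.002, 0, 0, 0, 0, 0, 0], [-0.002, 0, 0, 0, 0, 0, 0]])

```text
t: 10.25
position: [0.4396, 0.2452, 0.0264]
ee_rot: [0.055, 3.141, 0.0]
force: [-0.7, -0.1, -2.4]
grip_width: 0.0227
```

```bash
python3 chk.py
```

```text
bx -0.0562 F [-0.7 -0.1 -2.4] M [ 0.   -0.05  0.05] grip 0.022674239730507303 [-0. -0.  0.] [ 0.0001  0.0002 -0.0002]
```

>>> step_arm(commands=[[-0.001, 0, 0, 0, 0, 0, 0], [-0.001, 0, 0, 0, 0, 0, 0], [-0.0007, 0, 0, 0, 0, 0, 0], [-0.0007, 0, 0, 0, 0, 0, 0]])

```text
t: 10.75
position: [0.4431, 0.245, 0.0264]
ee_rot: [-0.055, -3.141, 0.0]
force: [-3.3, 1.2, -1.5]
grip_width: 0.0226
```

```bash
python3 chk.py
```

```text
bx -0.0527 F [-3.3  1.2 -1.5] M [0.25 0.47 0.08] grip 0.022640633008540797 [-0.  0. -0.] [-0.0001 -0.0003 -0.0003]
```

>>> step_arm(commands=[[-0.0007, 0, 0, 0, 0, 0, 0], [-0.0005, 0, 0, 0, 0, 0, 0]])

```text
t: 11.0
position: [0.4431, 0.2448, 0.0262]
ee_rot: [-0.054, -3.138, 0.001]
force: [-4.2, 1.6, -0.3]
grip_width: 0.0229
```

```bash
python3 chk.py
```

```text
bx -0.0527 F [-4.2  1.6 -0.3] M [0.2  0.6  0.11] grip 0.02291636667418778 [-0.      0.0002 -0.0002] [-0.001  -0.0028  0.0002]
```

>>> step_arm(commands=[[-0.0012, 0, 0, 0.001, 0.0028, 0, 0], [-0.0012, 0, 0, 0, 0, 0, 0]])

```text
t: 11.25
position: [0.443, 0.2445, 0.026]
ee_rot: [-0.053, -3.13, 0.006]
force: [-8.4, 2.2, 1.5]
grip_width: 0.0227
```

```bash
python3 chk.py
python3 - <<'E'
from h import *
i=shot("side","s2");t=shot("wrist","w5")
u,v=proj(i,[.47,.247,.045]).astype(int);a=cv2.resize(i["pixels"][v-35:v+35,u-50:u+50],None,fx=6,fy=6,interpolation=cv2.INTER_CUBIC)
cv2.imwrite("pics/s2c.png",a[:,:,::-1])
E
```

```text
bx -0.0528 F [-8.4  2.2  1.5] M [0.4  1.13 0.12] grip 0.022705458615677503 [-0.      0.0005 -0.0004] [-0.0037 -0.0107  0.001 ]
```

View pics/s2c.png

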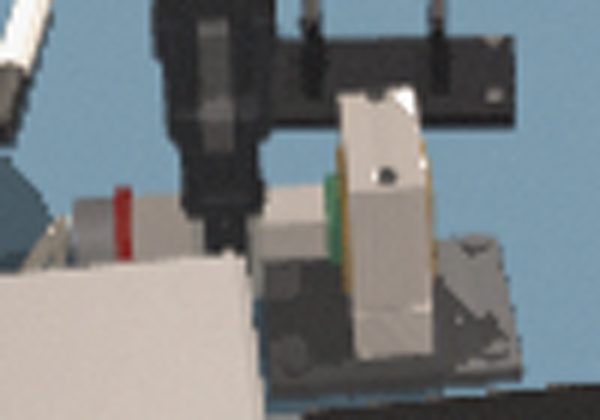

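>>> step_arm(commands=[[0.0005, 0.0003, -0.0003, 0.0037, 0.01, -0.001, 0], [0.001, 0, 0, 0, 0, 0, 0], [0.002, 0, 0, 0, 0, 0, 0], [0, 0, 0, 0, 0, 0, 0]])

```text
t: 11.85
position: [0.4406, 0.245, 0.0267]
ee_rot: [-0.052, -3.123, 0.01]
force: [-0.3, -0.2, -2.1]
grip_width: 0.0225
```

```bash
python3 chk.py
```

```text
bx -0.0552 F [-0.3 -0.2 -2.1] M [-0.09  0.01 -0.05] grip 0.02254697117142971 [-0.      0.0001  0.0003] [-0.0066 -0.0184  0.0015]
```

>>> step_arm(commands=[[0, 0, 0.0003, -0.0066, -0.0184, 0.0015, 0], [0, 0, 0, 0, 0, 0, 0], [0, 0.0004, 0, 0, 0, 0, 0], [0, 0, 0, 0, 0, 0, 0]])

```text
t: 12.35
position: [0.4405, 0.2455, 0.0262]
ee_rot: [0.055, 3.14, 0.001]
force: [0.5, -0.8, -2.6]
grip_width: 0.0226
```

```bash
python3 chk.py
```

```text
bx -0.0553 F [ 0.5 -0.8 -2.6] M [-0.09 -0.03  0.01] grip 0.022558820089713782 [-0.     -0.0003 -0.0002] [0.0004 0.0013 0.    ]
```

>>> step_arm(commands=[[0, 0.0004, 0, 0, 0, 0, 0], [0, 0, 0, 0, 0, 0, 0]])

```text
t: 12.6
position: [0.4405, 0.2456, 0.0262]
ee_rot: [0.055, 3.14, 0.0]
force: [0.6, -1.5, -1.3]
grip_width: 0.0224
```

>>> step_arm(commands=[[0, 0.0004, 0, 0, 0, 0, 0], [0, 0, 0, 0, 0, 0, 0]])

```text
t: 12.85
position: [0.4405, 0.2458, 0.0262]
ee_rot: [0.056, 3.14, -0.0]
force: [-0.2, -1.8, -0.1]
grip_width: 0.0222
```

>>> step_arm(commands=[[0, 0.0004, 0, 0, 0, 0, 0], [0, 0, 0, 0, 0, 0, 0]])

```text
t: 13.1
position: [0.4405, 0.2461, 0.0262]
ee_rot: [0.056, 3.141, -0.0]
force: [-0.0, -3.3, -0.6]
grip_width: 0.0222
```

>>> step_arm(commands=[[0, -0.0008, 0, 0, 0, 0, 0], [0, -0.0006, 0, 0, 0, 0, 0], [0, -0.0004, 0, 0, 0, 0, 0], [0, 0, 0, 0, 0, 0, 0]])

```text
t: 13.6
position: [0.4406, 0.2448, 0.0262]
ee_rot: [0.055, 3.14, 0.001]
force: [0.2, -0.2, -1.7]
grip_width: 0.0223
```

>>> step_arm(commands=[[0, -0.0004, 0, 0, 0, 0, 0], [0, 0, 0, 0, 0, 0, 0]])

```text
t: 13.85
position: [0.4406, 0.2445, 0.0262]
ee_rot: [0.055, 3.14, 0.001]
force: [-0.1, 0.2, -2.7]
grip_width: 0.0223
```

>>> step_arm(commands=[[0, -0.0004, 0, 0, 0, 0, 0], [0, 0, 0, 0, 0, 0, 0]])

```text
t: 14.1
position: [0.4406, 0.2443, 0.0262]
ee_rot: [0.054, 3.139, 0.001]
force: [-0.1, 1.0, -3.0]
grip_width: 0.0224
```

>>> step_arm(commands=[[0.002, 0.0005, -0.0001, 0, 0, 0, 0], [0.004, 0, 0, 0, 0, 0, 0], [0.005, 0, 0, 0, 0, 0, 0], [0.005, 0, 0, 0, 0, 0, 0], [0.005, 0, 0, 0, 0, 0, 0]])

```text
t: 14.72
position: [0.4181, 0.2453, 0.0263]
ee_rot: [0.055, 3.14, 0.001]
force: [0.1, 0.5, -2.5]
grip_width: 0.0223
```

```bash
sed -i 's/-.0053+bx/-.0055+bx/' chk.py; python3 chk.py
```

```text
bx -0.0777 F [ 0.1  0.5 -2.5] M [-0.02  0.06  0.  ] grip 0.02233950313733081 [-0.      0.0004 -0.0001] [ 0.0004  0.0011 -0.    ]
```

>>> step_arm(commands=[[0.008, 0, 0, 0, 0, 0, 0], [0.012, 0, 0, 0, 0, 0, 0], [0.006, 0, 0, 0, 0, 0, 0], [0, 0, -0.02, 0, 0, 0, 0], [0, 0, -0.035, 0, 0, 0, 0], [0, 0, -0.03, 0, 0, 0, 0], [0, 0, -0.008, 0, 0, 0, 0], [0, 0, 0, 0, 0, 0, 0]])

```text
t: 15.72
position: [0.3877, 0.2462, 0.1208]
ee_rot: [-0.053, -3.14, 0.001]
force: [-0.6, 0.1, -2.2]
grip_width: 0.0225
```

```bash
python3 chk.py; python3 -c "
from h import *
print(*delta([.581,.2405,.12],np.pi-np.radians(2)))"
```

```text
bx -0.1081 F [-0.6  0.1 -2.2] M [ 0.01  0.02 -0.  ] grip 0.02246583491393704 [-0.0001  0.0007  0.0944] [-0.0007 -0.0009  0.001 ]
[-0.19338185  0.00089082  0.00062309] [-0.00068089 -0.00092719  0.001001  ]
```

>>> step_arm(commands=[[-0.02, 0, 0, 0, 0, 0, 0], [-0.035, 0, 0, 0, 0, 0, 0], [-0.04, 0, 0, 0, 0, 0, 0], [-0.04, 0, 0, 0, 0, 0, 0], [-0.035, 0, 0, 0, 0, 0, 0], [-0.013, 0, 0, 0, 0, 0, 0], [0, 0, 0, 0, 0, 0, 0]])

```text
t: 16.6
position: [0.5715, 0.2386, 0.1087]
ee_rot: [-0.052, -3.126, 0.009]
force: [0.0, 0.7, -2.0]
grip_width: 0.0224
```

```bash
python3 -c "
from h import *
print(*delta([.580,.2405,.0264],np.pi-np.radians(2)))"
```

```text
[-0.00968039  0.00267299  0.08210708] [-0.00588302 -0.01501935  0.0015355 ]
```

>>> step_arm(commands=[[-0.0105, 0.0027, 0, -0.0059, -0.015, 0.0015, 0], [0, 0, 0.005, 0, 0, 0, 0], [0, 0, 0.01, 0, 0, 0, 0]])

```text
t: 16.98
position: [0.5805, 0.2416, 0.0927]
ee_rot: [0.053, 3.141, 0.0]
force: [0.7, -0.5, -2.4]
grip_width: 0.0228
```

```bash
python3 -c "
from h import *
print(*delta([.580,.2405,.0264],np.pi-np.radians(2)))"
```

```text
[ 0.00050646 -0.00112475  0.06633106] [0.00025069 0.00012425 0.00104159]
```

>>> step_arm(commands=[[0, -0.001, 0.015, 0, 0, 0, 0], [0, 0, 0.02, 0, 0, 0, 0], [0, 0, 0.016, 0, 0, 0, 0], [0, 0, 0.006, 0, 0, 0, 0], [0, 0, 0.002, 0, 0, 0, 0], [0, 0, 0, 0, 0, 0, 0]])

```text
t: 17.73
position: [0.579, 0.2404, 0.0288]
ee_rot: [-0.052, -3.139, 0.001]
force: [0.1, 0.6, -2.4]
grip_width: 0.0227
```

```bash
python3 chk.py
```

```text
bx 0.0832 F [ 0.1  0.6 -2.4] M [ 0.03 -0.01 -0.05] grip 0.02270201517595482 [ 0.     -0.0003  0.0024] [-0.0005 -0.0021  0.0015]
```

>>> step_arm(commands=[[0, -0.0003, 0.0023, -0.0005, -0.002, 0.0015, 0], [0.004, 0, 0, 0, 0, 0, 0], [0.005, 0, 0, 0, 0, 0, 0], [0.003, 0, 0, 0, 0, 0, 0], [0, 0, 0, 0, 0, 0, 0]])

```text
t: 18.35
position: [0.5665, 0.2407, 0.0277]
ee_rot: [0.055, 3.139, 0.001]
force: [0.3, -0.4, -1.1]
grip_width: 0.0227
```

```bash
python3 chk.py
```

```text
bx 0.0707 F [ 0.3 -0.4 -1.1] M [ 0.01  0.02 -0.03] grip 0.022656705809094225 [ 0.     -0.0002  0.0013] [0.0007 0.0019 0.0001]
```

>>> step_arm(commands=[[0, -0.0002, 0.0014, 0.0007, 0.0019, 0, 0], [0, 0, 0, 0, 0, 0, 0], [0.0015, 0, 0, 0, 0, 0, 0], [0.0015, 0, 0, 0, 0, 0, 0], [0, 0, 0, 0, 0, 0, 0]])

```text
t: 18.98
position: [0.5635, 0.2407, 0.0262]
ee_rot: [0.055, 3.141, 0.0]
force: [-0.3, -0.8, -2.7]
grip_width: 0.0229
```

```bash
python3 chk.py
python3 - <<'E'
from h import *
i=shot("side","s3")
u,v=proj(i,[.52,.247,.045]).astype(int);a=cv2.resize(i["pixels"][v-35:v+35,u-50:u+50],None,fx=6,fy=6,interpolation=cv2.INTER_CUBIC)
cv2.imwrite("pics/s3c.png",a[:,:,::-1])
E
```

```text
bx 0.0677 F [-0.3 -0.8 -2.7] M [-0.05  0.03  0.03] grip 0.022851772360535212 [ 0.     -0.     -0.0002] [0.     0.0002 0.    ]
```

View pics/s3c.png

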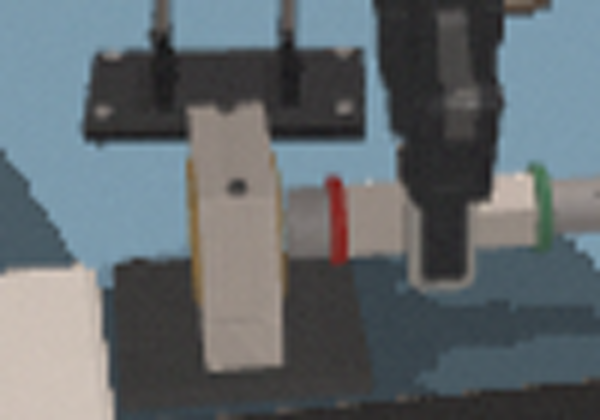

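>>> step_arm(commands=[[0.001, 0, -0.0002, 0, 0, 0, 0], [0.001, 0, 0, 0, 0, 0, 0], [0.0008, 0, 0, 0, 0, 0, 0], [0.0008, 0, 0, 0, 0, 0, 0]])

```text
t: 19.52
position: [0.5611, 0.2409, 0.0268]
ee_rot: [0.054, 3.138, 0.001]
force: [6.4, -0.7, -4.1]
grip_width: 0.0227
```

```bash
python3 chk.py
```

```text
bx 0.0653 F [ 6.4 -0.7 -4.1] M [-0.25 -1.04  0.06] grip 0.02269681882554835 [ 0.     -0.0001  0.0004] [0.0006 0.0032 0.0003]
```

>>> step_arm(commands=[[0.0012, 0, 0.0003, 0.0006, 0.005, 0, 0], [0.0012, 0, 0, 0, 0.003, 0, 0]])

```text
t: 19.77
position: [0.561, 0.2409, 0.0269]
ee_rot: [0.054, 3.141, 0.002]
force: [6.3, -0.9, -5.2]
grip_width: 0.0223
```

```bash
python3 chk.py
```

```text
bx 0.0652 F [ 6.3 -0.9 -5.2] M [-0.1  -1.15  0.1 ] grip 0.022294529339951342 [ 0.     -0.0002  0.0005] [0.0011 0.0003 0.0004]
```

>>> step_arm(commands=[[0.0018, 0, 0.0005, 0.001, 0.003, 0, 0], [0.002, 0, 0.0003, 0.0005, 0.004, 0, 0]])

```text
t: 20.02
position: [0.561, 0.241, 0.0269]
ee_rot: [0.053, 3.139, 0.002]
force: [10.6, -2.4, -4.3]
grip_width: 0.0227
```

```bash
python3 chk.py
```

```text
bx 0.0652 F [10.6 -2.4 -4.3] M [-0.4  -1.68  0.15] grip 0.022676027953907434 [ 0.     -0.0003  0.0005] [0.0013 0.0017 0.0009]
```

>>> step_arm(commands=[[0.0022, -0.0003, 0.0005, 0.001, 0.004, 0.0005, 0], [0.0022, -0.0002, 0.0004, 0.001, 0.004, 0.0003, 0], [0.0022, -0.0002, 0.0004, 0.001, 0.004, 0.0003, 0]])

```text
t: 20.4
position: [0.561, 0.2409, 0.0271]
ee_rot: [0.055, 3.136, 0.003]
force: [9.6, -0.8, -4.6]
grip_width: 0.0224
```

```bash
python3 chk.py
```

```text
bx 0.0652 F [ 9.6 -0.8 -4.6] M [-0.2  -1.73  0.06] grip 0.022374453670202216 [ 0.     -0.0002  0.0007] [ 0.0021  0.0047 -0.0005]
```

>>> step_arm(commands=[[0.0027, -0.0002, 0.0006, 0.002, 0.005, 0, 0], [0.0027, -0.0002, 0.0006, 0.001, 0.005, 0, 0], [0.0027, -0.0002, 0.0006, 0.001, 0.005, 0, 0], [0.0027, -0.0002, 0.0006, 0.001, 0.005, 0, 0]])

```text
t: 20.9
position: [0.5611, 0.2409, 0.0273]
ee_rot: [0.055, 3.132, 0.004]
force: [12.9, -1.3, -4.5]
grip_width: 0.0227
```

```bash
python3 chk.py
```

```text
bx 0.0653 F [12.9 -1.3 -4.5] M [-0.3  -1.94  0.11] grip 0.02266252467661817 [ 0.     -0.0002  0.0009] [ 0.0029  0.009  -0.0004]
```

>>> step_arm(commands=[[0.0025, -0.0002, 0.0008, 0.002, 0.009, 0, 0], [0.0025, -0.0002, 0.0008, 0.002, 0.008, 0, 0], [0.0025, -0.0002, 0.0008, 0.002, 0.008, 0, 0], [0.0025, -0.0002, 0.0008, 0.002, 0.008, 0, 0], [0.0025, -0.0002, 0.0008, 0.002, 0.008, 0, 0]])

```text
t: 21.52
position: [0.5608, 0.2409, 0.0265]
ee_rot: [-0.055, -3.136, 0.001]
force: [9.8, -0.8, -2.6]
grip_width: 0.0223
```

```bash
python3 chk.py
```

```text
bx 0.065 F [ 9.8 -0.8 -2.6] M [-0.25 -1.78  0.1 ] grip 0.02233308584361697 [ 0.     -0.0001  0.0001] [-0.0006 -0.0052 -0.0004]
```

>>> step_arm(commands=[[0.0028, -0.0001, 0.0002, 0, 0.002, 0, 0], [0.0028, -0.0001, 0.0003, 0.001, 0.005, 0, 0], [0.0028, -0.0001, 0.0003, 0.001, 0.005, 0, 0], [0.0028, -0.0001, 0.0003, 0.001, 0.005, 0, 0], [0.0028, -0.0001, 0.0003, 0.001, 0.005, 0, 0], [0.0028, -0.0001, 0.0003, 0.001, 0.005, 0, 0]])

```text
t: 22.28
position: [0.5611, 0.2411, 0.0276]
ee_rot: [0.055, 3.136, 0.004]
force: [14.0, -2.7, -8.4]
grip_width: 0.023
```

```bash
python3 chk.py
```

```text
bx 0.0653 F [14.  -2.7 -8.4] M [-0.32 -2.29  0.11] grip 0.022961541916750566 [ 0.     -0.0004  0.0012] [ 0.0028  0.0054 -0.    ]
```

>>> step_arm(commands=[[0.0024, -0.0003, 0.0014, 0.002, 0.005, 0, 0], [0.0024, -0.0002, 0.0012, 0.001, 0.005, 0, 0], [0.0024, -0.0002, 0.001, 0.001, 0.005, 0, 0], [0.0024, -0.0002, 0.001, 0.001, 0.005, 0, 0]])

```text
t: 22.78
position: [0.5611, 0.2411, 0.0267]
ee_rot: [0.055, 3.134, 0.005]
force: [9.6, -1.9, 0.9]
grip_width: 0.0224
```

```bash
python3 chk.py
```

```text
bx 0.0653 F [ 9.6 -1.9  0.9] M [-0.32 -1.35  0.16] grip 0.022403713104167115 [ 0.     -0.0004  0.0003] [ 0.0033  0.007  -0.0002]
```

>>> step_arm(commands=[[0.0028, -0.0004, 0.0006, 0.002, 0.006, 0, 0], [0.0028, -0.0003, 0.0006, 0.002, 0.006, 0, 0], [0.0028, -0.0003, 0.0006, 0.002, 0.006, 0, 0], [0.0028, -0.0003, 0.0006, 0.002, 0.006, 0, 0], [0.0028, -0.0003, 0.0006, 0.002, 0.006, 0, 0], [0.0028, -0.0003, 0.0006, 0.002, 0.006, 0, 0]])

```text
t: 23.52
position: [0.5611, 0.241, 0.0273]
ee_rot: [0.056, 3.132, 0.002]
force: [13.5, -0.4, -5.1]
grip_width: 0.0227
```

```bash
python3 chk.py
```

```text
bx 0.0653 F [13.5 -0.4 -5.1] M [-0.13 -2.07  0.04] grip 0.02268376032035699 [ 0.     -0.0003  0.0009] [ 0.0011  0.0088 -0.0009]
```

>>> step_arm(commands=[[0.0026, -0.0003, 0.0007, 0.002, 0.007, 0, 0], [0.0026, -0.0003, 0.0007, 0.002, 0.007, 0, 0], [0.0026, -0.0003, 0.0007, 0.002, 0.007, 0, 0], [0.0026, -0.0003, 0.0007, 0.002, 0.007, 0, 0], [0.0026, -0.0003, 0.0007, 0.002, 0.007, 0, 0], [0.0026, -0.0003, 0.0007, 0.002, 0.007, 0, 0]])

```text
t: 24.28
position: [0.561, 0.2409, 0.0269]
ee_rot: [0.057, 3.14, -0.003]
force: [11.7, -0.2, -3.8]
grip_width: 0.0227
```

```bash
python3 chk.py
```

```text
bx 0.0652 F [11.7 -0.2 -3.8] M [-0.08 -1.89  0.11] grip 0.02265556105065555 [ 0.     -0.0002  0.0005] [-0.0018  0.0011 -0.0015]
```

>>> step_arm(commands=[[-0.002, 0, 0, 0, 0, 0, 0], [-0.006, 0, 0, 0, 0, 0, 0], [-0.008, 0, 0, 0, 0, 0, 0], [-0.003, 0, 0, 0, 0, 0, 0], [0, 0, -0.02, 0, 0, 0, 0], [0, 0, -0.035, 0, 0, 0, 0], [0, 0, -0.03, 0, 0, 0, 0], [0, 0, -0.008, 0, 0, 0, 0], [0, 0, 0, 0, 0, 0, 0]])

```text
t: 25.4
position: [0.5801, 0.24, 0.1203]
ee_rot: [-0.058, -3.136, 0.005]
force: [1.4, 0.1, -3.0]
grip_width: 0.0221
```

```bash
python3 -c "
from h import *
print(*delta([.5082,.4146,.12],np.pi-np.radians(7.1)))"
```

```text
[7.82846935e-02 1.71868343e-01 6.27216092e-05] [-0.00354724 -0.00445081  0.08706332]
```

>>> step_arm(commands=[[0.013, 0.025, 0, -0.0035, -0.0045, 0, 0], [0.016, 0.035, 0, 0, 0, 0, 0], [0.016, 0.037, 0, 0, 0, 0, 0], [0.016, 0.037, 0, 0, 0, 0, 0], [0.015, 0.03, 0, 0, 0, 0.04, 0], [0, 0.005, 0, 0, 0, 0.045, 0], [0, 0, 0, 0, 0, 0, 0]])

```text
t: 26.28
position: [0.5056, 0.4149, 0.1088]
ee_rot: [-0.196, -3.123, 0.012]
force: [0.8, -0.4, -1.9]
grip_width: 0.0225
```

```bash
python3 -c "
from h import *
print(*delta([.5082,.4146,.0264],np.pi-np.radians(7.1)))"
```

```text
[-0.00361085  0.00072541  0.08239712] [-0.0082974  -0.01170546 -0.00124941]
```

>>> step_arm(commands=[[-0.0036, 0.0007, 0.005, -0.0083, -0.0117, -0.0012, 0], [0, 0, 0.015, 0, 0, 0, 0], [0, 0, 0.015, 0, 0, 0, 0], [0, 0, 0.005, 0, 0, 0, 0], [0, 0, 0, 0, 0, 0, 0]])

```text
t: 26.9
position: [0.5094, 0.4128, 0.0634]
ee_rot: [-0.194, -3.133, 0.003]
force: [-0.4, 0.1, -1.4]
grip_width: 0.0225
```

```bash
python3 -c "
from h import *
print(*delta([.5082,.4146,.0264],np.pi-np.radians(7.1)))"
```

```text
[0.00133569 0.00172077 0.03703165] [-2.03834594e-03 -2.12168863e-03 -5.75971490e-05]
```

>>> step_arm(commands=[[0.0013, 0.0017, 0, -0.002, -0.002, 0, 0], [0, 0, 0.008, 0, 0, 0, 0], [0, 0, 0.008, 0, 0, 0, 0], [0, 0, 0, 0, 0, 0, 0]])

```text
t: 27.4
position: [0.5085, 0.4151, 0.0472]
ee_rot: [0.194, 3.134, 0.002]
force: [0.1, -0.8, -3.0]
grip_width: 0.0225
```

```bash
python3 -c "
from h import *
print(*delta([.5082,.4146,.0264],np.pi-np.radians(7.1)))"
```

```text
[ 0.00026536 -0.00056702  0.02077351] [0.00110535 0.00115484 0.00014802]
```

>>> step_arm(commands=[[0.0003, -0.0006, 0.006, 0.001, 0.001, 0, 0], [0, 0, 0.006, 0, 0, 0, 0], [0, 0, 0.003, 0, 0, 0, 0], [0, 0, 0, 0, 0, 0, 0]])

```text
t: 27.9
position: [0.5082, 0.4145, 0.0311]
ee_rot: [-0.194, -3.136, 0.0]
force: [-0.2, 0.9, -2.1]
grip_width: 0.0228
```

```bash
python3 -c "
from h import *
print(manip.state()['force'],*delta([.5082,.4146,.0264],np.pi-np.radians(7.1)))"
```

```text
[-0.20143847  0.87822894 -2.14544372] [-1.50488987e-05  1.18806674e-04  4.65250601e-03] [-5.78937791e-05 -1.48654109e-06  6.19947522e-05]
```

>>> step_arm(commands=[[0, 0, 0.002, 0, 0, 0, 0], [0, 0, 0.0012, 0, 0, 0, 0], [0, 0, 0.0007, 0, 0, 0, 0], [0, 0, 0.0005, 0, 0, 0, 0]])

```text
t: 28.4
position: [0.5084, 0.4146, 0.0268]
ee_rot: [0.194, 3.135, 0.001]
force: [0.8, -1.0, -3.4]
grip_width: 0.0225
```

```bash
python3 -c "
from h import *
print(manip.state()['force'],*delta([.5082,.4146,.0264],np.pi-np.radians(7.1)))"
```

```text
[ 0.78074017 -1.02468236 -3.39569373] [ 1.75431074e-04 -7.12742304e-05  3.74803303e-04] [4.64345434e-04 5.91326502e-04 9.86282383e-05]
```

>>> step_arm(commands=[[0.0002, 0, 0.0006, 0, 0, 0, 0], [0, 0, 0.0004, 0, 0, 0, 0], [0, 0, 0, 0, 0, 0, 0]])

```text
t: 28.78
position: [0.5083, 0.4147, 0.0265]
ee_rot: [0.194, 3.134, 0.001]
force: [-0.4, -0.2, -2.2]
grip_width: 0.022
```

>>> step_arm(commands=[[0, 0, 0.0007, 0, 0, 0, 0], [0, 0, 0.0005, 0, 0, 0, 0], [0, 0, 0, 0, 0, 0, 0]])

```text
t: 29.15
position: [0.5083, 0.4147, 0.0264]
ee_rot: [0.194, 3.134, 0.002]
force: [-0.4, -0.4, -1.6]
grip_width: 0.0223
```

>>> step_arm(commands=[[0, 0, 0.0003, 0, 0, 0, 0], [0, 0, 0, 0, 0, 0, 0.3], [0, 0, 0, 0, 0, 0, 0.35], [0, 0, 0, 0, 0, 0, 0.4], [0, 0, 0, 0, 0, 0, 0.5], [0, 0, 0, 0, 0, 0, 0.7], [0, 0, 0, 0, 0, 0, 1], [0, 0, 0, 0, 0, 0, 1], [0, 0, 0, 0, 0, 0, 1]], newtons=25)

```text
t: 30.28
position: [0.5087, 0.415, 0.026]
ee_rot: [0.194, 3.133, 0.002]
force: [0.3, -0.2, -0.2]
grip_width: 0.085
```

```bash
python3 -c "
from h import *
print(manip.state()['force'],manip.state()['moment'],*delta([.5082,.4146,.1],np.pi-np.radians(7.1)))"
```

```text
[ 0.28324881 -0.1700702  -0.19726754] [0.00552606 0.00400891 0.02742999] [ 0.0002636  -0.00032124 -0.0740378 ] [0.00171608 0.00211672 0.00015761]
```

>>> step_arm(commands=[[0, 0, -0.01, 0, 0, 0, 1], [0, 0, -0.025, 0, 0, 0, 1], [0, 0, -0.03, 0, 0, 0, 1], [0, 0, -0.035, 0, 0, 0, 1], [0, 0, -0.035, 0, 0, 0, 1], [0, 0, -0.03, 0, 0, 0, 1], [0, 0, 0, 0, 0, 0, 1]])

```text
t: 31.15
position: [0.5083, 0.4147, 0.2005]
ee_rot: [0.194, 3.131, 0.005]
force: [-0.6, -0.1, 0.3]
grip_width: 0.0855
```

Run:
```python
from h import *
i=shot("wrist","w6");s=shot("side","s4")
hsv=cv2.cvtColor(i["pixels"],cv2.COLOR_RGB2HSV);H,S,V=cv2.split(hsv)
for n,m in(("green",(H>40)&(H<85)&(S>90)&(V>50)),("red",((H<8)|(H>172))&(S>130)&(V>60))):
    for a,c,b in blobs(m): print(n,a,c,b,onz(i,*c,0.05).round(4))
u,v=proj(i,[.51,.415,.045]).astype(int)
a=cv2.resize(i["pixels"][v-70:v+80,u-50:u+50],(400,600),interpolation=cv2.INTER_CUBIC)
u,v=proj(s,[.51,.415,.045]).astype(int)
b=cv2.resize(s["pixels"][v-75:v+75,u-50:u+50],(400,600),interpolation=cv2.INTER_CUBIC)
cv2.imwrite("pics/f.png",np.hstack([a,b])[:,:,::-1])
```

```text
red 134 [256.4 147.3] [243, 144, 28, 7] [0.476  0.4188 0.05  ]
red 73 [205.7 304.7] [191, 302, 27, 11] [0.6605 0.3325 0.05  ]
red 249 [195.2 327.2] [185, 319, 23, 19] [0.6922 0.3134 0.05  ]
```

View pics/f.png

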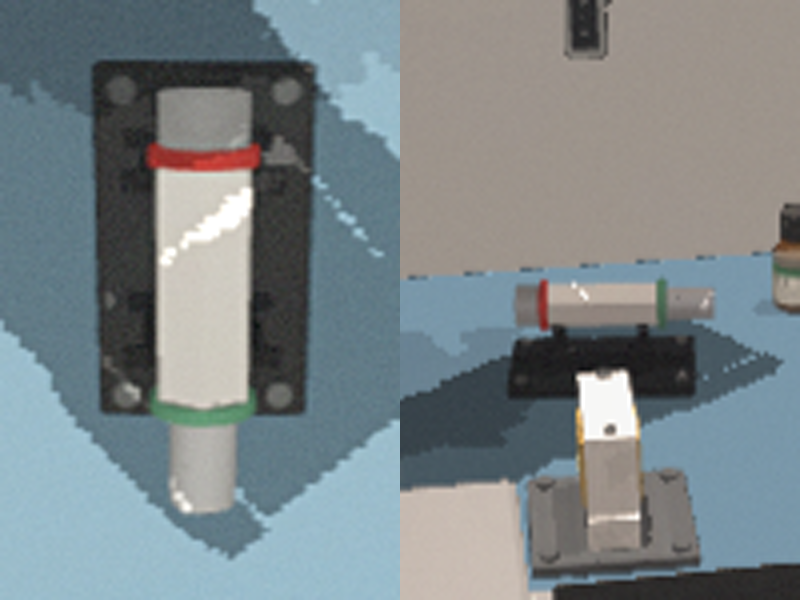

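The gauge lies level in both saddles. Its red collar is at (0.476, 0.4188), against (0.4759, 0.419) at the start, and the robot is clear of everything.

```bash
python3 -c "
from plant import manip
print(manip.finish_job())"
```

```text
the job is handed in; nothing more can be done
None
```

The job is done and handed in at about 31 s: the bush took the go end fully, refused the no-go end, and the gauge is back in its cradle.

- **Go end:** It slid into the −x mouth with no noticeable resistance until the green collar met the bush. I then pressed it to about 8 N. The side view showed the collar against the brass.
- **No-go end:** I pressed it against the +x mouth for about 4 s.
    - Readings between short moves were mostly 10–14 N; the ramp-up passed through about 6 N, and the peak reading was 14 N.
    - The gauge did not move forward, so it did not enter. The distance between the two contact points was 117.9 mm against 118 mm expected, so it had not slipped in the grip.
    - It was not perfectly square or still: the tool tilted up to about 0.5° and rose up to about 1.2 mm. I corrected both while pressing.
- **Back in the cradle:** The last pictures show the gauge level in both saddles, with the red collar within 0.3 mm of where it started.

To centre the no-go end, I felt for both sides of the bore with the go plug, keeping sideways readings to 3.3 N or less. The limits of that play are only good to a few tenths of a millimetre. I saw no sign of touching anything else on the bench, but I did not measure every bystander again at the end.

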